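# Empty the stand-off hopper into a bin and hold its flap

## Robot

A 6-joint arm with a two-finger parallel gripper is mounted at the origin on a cart in front of the work surface, level with it; the furniture and walls round the work are solid. World frame = base frame: x ahead of the robot, y to its left, z up, the work surface at z = 0. Lengths are in m, angles in rad, forces in N, time in s.
With the tool pointing down it reaches from about 0.375 to 0.9 m from the base axis. Payload 3.1 kg.
Tool frame: the origin (TCP) lies midway between the tips of the shut fingers; the grasp point (between the pads) lies robot.grip_depth behind it (robot.grip_depth is the distance from the TCP to the grasp point, in m); z points along the fingers, y is the line along which they close (so a half turn about z gives the same grasp; the last joint's range is limited). The gripper opens to 87 mm and grips with 3 to 60 N. Pads are 19 mm wide; open, the fingers measure 117 mm over their backs; the gripper's body (75 mm by 190 mm) begins 51 mm behind the grasp point.
Start: joints at [1.147, 0.527, 1.433, -0, 1.181, -0.178], TCP at [0.151, 0.606, 0.223] pointing down, gripper open.
Joint ranges: [-3.08, 3.08], [-0.75, 2.2], [0.22, 2.44], [-1.43, 4.57], [0, 2.65], [-2.85, 2.85]. Speed limits (rad/s): [2.79, 2.79, 3.14, 3.14, 3.14, 3.14].

## Interface

Orientations are given as a unit quaternion [x, y, z, w].
In Python, from rig import robot gives the robot as it stands.
- The arm moves only by the tool nudge_tcp, called in YAML: its name, and indented under it one key for each argument. Schema: {"type":"object","properties":{"segments":{"type":"array","items":{"type":"array","prefixItems":[{"type":"array","items":{"type":"number"},"minItems":3,"maxItems":3},{"type":"number"}],"minItems":2,"maxItems":2},"minItems":1,"maxItems":20},"finger_gap":{"type":"number"},"squeeze":{"type":"number"},"only":{"type":"string"},"quiet":{"type":"boolean"},"lines":{"type":"string"}},"required":["segments"],"additionalProperties":false}. segments is a list of rows, 1 to 20 of them, each written [[dx, dy, dz], turn]: dx, dy, dz in m, then a turn about the tool's z in rad; each row shifts and turns the commanded pose from where the row before left it, along the tool's axes as they then stand; what a row does not reach is not made up. A row lasts 1/12 s, in which the tool goes at most 0.0417 m and 0.125 rad, less where a joint would pass 70% of its speed; a pose out of reach is approached as far as the arm can. finger_gap is the finger opening in m, set as the call begins (left out keeps the last). The fingers move at their own pace and stop on an object; squeeze is the grip in N (left out, the last holds). Time passes only in rows, so rows that do not move let the fingers close. The tool returns the time, the measured TCP pose, the force, the opening and the grip force at its end. only (a regular expression) keeps the lines of the reply that match it, lines (a string "A,B") keeps lines A to B, and quiet returns only ok. Input that does not fit is refused with a message, and nothing moves.
- robot.get_obs(): the state, without advancing time (a new reading comes with each control period).
- robot.camera(name): name is "scene" or "side" or "wrist"; returns a dict with "img" (480x640x3 uint8, red, green, blue), "fx", "fy", "cx", "cy" (pixels), "xyz" and "attitude" of the camera in the world. Camera axes: x right, y down, z forward; pixel columns grow to the right and rows downward; lengths in m; the calibration is good to about 2 mm. A picture is of the moment at which its call begins. There is no depth.
- robot.hand_in(): hands the job in; it is judged then, once.
The state is a dict: "time": time; "q": joint angles; "joint_velocities": joint speeds; "joint_torque": joint torques, N m; "position": TCP position; "tool_rot": TCP orientation; "ft_force": force on the tool from outside, world axes, zero at the start; "moment": the same for the moment, N m; "grip_width": finger opening in m; "grip_force": force on a finger pad.
Only numpy, scipy, OpenCV 4.12 (cv2) and the standard library are available. Lean on these libraries where they do the work, as an engineer would, in place of code of your own. Each camera call takes 0.05 s, during which the arm holds its last target. There are 200 camera calls.

## Task

Put the empty grey bin under the hopper's outlet, standing on the bench with its grip tab still out in front. Then press the hopper's lever down against its spring until the flap is 60 degrees open, so that all four ceramic stand-offs slide into the bin and none lands on the bench, and finish while still holding the lever there, because the flap springs shut if let go. Leave the multimeter, screwdriver, tape roll and carton where they are.

Things in the scene. Friction and masses are not known exactly. Their poses are not given: they have to be found in the camera images.
- hopper: Grey sheet-steel bench hopper, 275 mm high, bolted down on a rear column. Origin on the bench straight below the outlet's middle; z up, -x is its open front (towards the robot), +y its lever side. The chute spans y -47 to 47 mm and x -45 to 138 mm, above z = 150 mm; the space below is open back to the foot and column, which begin at x = 128 mm.
- outlet (a point): Middle of the hopper's square outlet (84 x 84 mm), 150 mm above the bench; axes as the hopper. The shut flap closes it from below and the four stand-offs stand on it.
- flap (a joint): Opening of the flap under the outlet, rad: 0 shut, 1.047 = 60 degrees, stop at 1.5. Hinged along the outlet's back edge, its front edge (85 mm from the axle) swings down, to 75 mm above the bench at 60 degrees; pieces slide off it forward and roll on until a bin wall stops them. A spring shuts it: about 1 N at the lever's grip at first, 5 N at 60 degrees.
- flap_hinge (a point): Point on the flap's axle, 44 mm behind the middle of the outlet, 147 mm above the bench; turns with the flap.
- lever: Steel hand lever and the flap, one piece on the axle; origin on the axle. The lever is outside the hopper's +y side. With the flap shut it points forward and 35 degrees upward, with the flap 60 degrees open forward and 25 degrees downward. A round plate behind its hub has a mark every 10 degrees of opening, long ones at 0, 30, 60 and 90; the lever lies along the mark of its angle.
- lever_grip (a point): Middle of the lever's black round grip bar: 16 mm diameter, about 65 mm long, along the hopper's y axis, 160 mm from the axle, 122 mm to the +y side of the hopper's middle plane. It is 239 mm above the bench with the flap shut, 79 mm at 60 degrees. A gripper closed across it from above lets it turn between the pads.
- bin: Empty grey plastic shelf bin, 240 long (x) x 116 wide (y) x 65 mm high, walls and floor 4 mm, about 0.2 kg, loose. Origin under the middle of its floor; z up, -x is its front with the grip tab.
- bin_floor (a point): Middle of the bin's inner floor, 4 mm above its underside; axes as the bin.
- bin_grip (a point): Point to grip on the bin's upright tab: 118 mm in front of the bin's middle, 85 mm above its underside. The tab is 12 mm thick (bin x), 56 mm wide (y), and ends 100 mm above the underside, 35 mm above the rim.
- standoff_0: One of four white ceramic stand-offs, spool-shaped, 20 mm diameter, 22 mm high, 22 g, loose, waiting on the shut flap. Origin in the middle of its underside.
- standoff_1: One of four white ceramic stand-offs, spool-shaped, 20 mm diameter, 22 mm high, 22 g, loose, waiting on the shut flap. Origin in the middle of its underside.
- standoff_2: One of four white ceramic stand-offs, spool-shaped, 20 mm diameter, 22 mm high, 22 g, loose, waiting on the shut flap. Origin in the middle of its underside.
- standoff_3: One of four white ceramic stand-offs, spool-shaped, 20 mm diameter, 22 mm high, 22 g, loose, waiting on the shut flap. Origin in the middle of its underside.
- meter: Bystander: multimeter lying on its back, 150 x 70 x 38 mm. Origin under its middle.
- driver: Bystander: screwdriver with a blue handle, 182 mm long, 23 mm thick. Origin under its middle.
- tape_roll: Bystander: roll of masking tape lying flat, 104 mm across, 25 mm high. Origin under its middle.
- carton: Bystander: small brown carton, 50 x 68 x 34 mm. Origin under its middle.

How it is judged:
On the way:
1. the empty bin stands on the bench below the outlet while the flap is shut (x of bin_floor in the frame of outlet between -0.085 and 0.03 m and x of bin_grip in the frame of outlet below -0.08 m and y of bin_floor in the frame of outlet between -0.035 and 0.035 m and height (world z) of bin below 0.006 m and angle between bin's own z axis and vertical below 0.06 rad and value of joint flap below 0.1 rad and height (world z) of each of standoff_0, standoff_1, standoff_2, standoff_3 above 0.13 m), for 0.3 s.
At the end, for the whole second after the job is handed in: The robot holds the lever (over 1.5 N, not propped by the bin), flap steady at 60 degrees +-6; all four stand-offs at rest in the bin, which stands level on the bench under the outlet (its middle within 50 mm behind, 85 mm in front and 35 mm beside the outlet's middle) (value of joint flap between 0.942 and 1.152 rad and velocity of joint flap between -0.15 and 0.15 rad/s and contact force between any of the fingers, the arm and lever above 1.5 N and contact force between bin and lever below 0.1 N and x of bin_floor in the frame of outlet between -0.085 and 0.03 m and x of bin_grip in the frame of outlet below -0.08 m and y of bin_floor in the frame of outlet between -0.035 and 0.035 m and height (world z) of bin below 0.006 m and angle between bin's own z axis and vertical below 0.06 rad and linear speed of bin below 0.03 m/s and x of standoff_0 in the frame of bin_floor between -0.118 and 0.118 m and y of standoff_0 in the frame of bin_floor between -0.056 and 0.056 m and z of standoff_0 in the frame of bin_floor between -0.01 and 0.06 m and linear speed of each of standoff_0, standoff_1, standoff_2, standoff_3 below 0.05 m/s and x of standoff_1 in the frame of bin_floor between -0.118 and 0.118 m and y of standoff_1 in the frame of bin_floor between -0.056 and 0.056 m and z of standoff_1 in the frame of bin_floor between -0.01 and 0.06 m and x of standoff_2 in the frame of bin_floor between -0.118 and 0.118 m and y of standoff_2 in the frame of bin_floor between -0.056 and 0.056 m and z of standoff_2 in the frame of bin_floor between -0.01 and 0.06 m and x of standoff_3 in the frame of bin_floor between -0.118 and 0.118 m and y of standoff_3 in the frame of bin_floor between -0.056 and 0.056 m and z of standoff_3 in the frame of bin_floor between -0.01 and 0.06 m); the arm keeps its last pose, push and grip.
It fails at once if a stand-off lands outside the bin ((height (world z) of standoff_0 below 0.06 m and not (x of standoff_0 in the frame of bin_floor between -0.118 and 0.118 m and y of standoff_0 in the frame of bin_floor between -0.056 and 0.056 m and z of standoff_0 in the frame of bin_floor between -0.01 and 0.06 m)) or (height (world z) of standoff_1 below 0.06 m and not (x of standoff_1 in the frame of bin_floor between -0.118 and 0.118 m and y of standoff_1 in the frame of bin_floor between -0.056 and 0.056 m and z of standoff_1 in the frame of bin_floor between -0.01 and 0.06 m)) or (height (world z) of standoff_2 below 0.06 m and not (x of standoff_2 in the frame of bin_floor between -0.118 and 0.118 m and y of standoff_2 in the frame of bin_floor between -0.056 and 0.056 m and z of standoff_2 in the frame of bin_floor between -0.01 and 0.06 m)) or (height (world z) of standoff_3 below 0.06 m and not (x of standoff_3 in the frame of bin_floor between -0.118 and 0.118 m and y of standoff_3 in the frame of bin_floor between -0.056 and 0.056 m and z of standoff_3 in the frame of bin_floor between -0.01 and 0.06 m))).
It fails at once if the multimeter, screwdriver, tape roll or carton is moved more than 20 mm (distance of any of meter, driver, tape_roll, carton from where it was at the start of the episode above 0.02 m).
It also fails if it takes over 59 s, if anything falls off the work surface, if the arm or the gripper's body presses on something with over 40 N, if the wrist force passes 120 N, or if a joint passes its speed limit or range.

## Working session

There is one attempt and no reset: what is moved stays moved. The work goes in short steps, Python scripts to look and compute and a tool call to move; the robot and the scene stay as the last step left them, time stands still between calls to the robot, and variables do not carry over. Pictures are saved under pics/ and viewed, at most 10 in all, crops included, and the job is handed in when it is done.

```bash
mkdir -p pics; ls; cat > h.py <<'E'
from rig import robot
import numpy as np, cv2, json
from scipy.spatial.transform import Rotation as R
def snap(n,f):
    c=robot.camera(n); cv2.imwrite('pics/'+f+'.png',c['img'][:,:,::-1]); 
    json.dump({k:np.asarray(v).tolist() for k,v in c.items() if k!='img'},open('pics/'+f+'.json','w'))
def ray(f,u,v):
    c=json.load(open('pics/'+f+'.json')); a=np.array(c['attitude'])
    M=R.from_quat(a).as_matrix() if a.size==4 else a
    return np.array(c['xyz']), M@np.array([(u-c['cx'])/c['fx'],(v-c['cy'])/c['fy'],1])
def atz(f,u,v,z):
    o,d=ray(f,u,v); return o+d*(z-o[2])/d[2]
def proj(f,p):
    c=json.load(open('pics/'+f+'.json')); a=np.array(c['attitude'])
    M=R.from_quat(a).as_matrix() if a.size==4 else a
    q=M.T@(np.array(p)-c['xyz']); return c['fx']*q[0]/q[2]+c['cx'],c['fy']*q[1]/q[2]+c['cy']
E
python3 - <<'E'
from h import *
snap('scene','s0'); snap('side','d0')
print(open('pics/s0.json').read(),open('pics/d0.json').read(),robot.get_obs(),robot.grip_depth)
E
```

```text
pics
{"fx": 523.9620041905501, "fy": 523.9620041905501, "cx": 316.3112959112341, "cy": 235.4392034414787, "xyz": [-0.37352369106744177, -0.44570364016147984, 0.9896601912840243], "attitude": [0.7615293861260066, -0.48894787860504957, 0.2362790621193444, -0.3538010328958528]} {"fx": 468.56554994734125, "fy": 468.56554994734125, "cx": 316.35365939917125, "cy": 233.45620373006045, "xyz": [1.394667142057778, 0.0794772146406126, 1.1521167308973435], "attitude": [0.620669531339178, 0.7075520776802445, -0.25426983975902967, -0.2224550265255695]} {'time': 0.1, 'q': array([ 1.14748723e+00,  5.28406233e-01,  1.43377563e+00, -1.61937959e-05,
        1.18141472e+00, -1.78517892e-01]), 'joint_velocities': array([-1.48866003e-03, -1.10562051e-03, -2.44673559e-03,  1.36193960e-03,
        1.63920314e-03,  1.61446434e-05]), 'joint_torque': array([ 1.66486275e-04, -4.40985453e+01, -1.77150822e+01,  6.35054265e-02,
        5.33910154e-02, -3.40245515e-05]), 'position': array([0.15117937, 0.60575262, 0.22164874]), 'tool_rot': array([ 1.22087115e-01,  9.92518883e-01, -9.59160559e-04, -2.89823435e-04]), 'ft_force': array([0.62288507, 1.05102161, 0.29592033]), 'moment': array([-0.0005972 ,  0.02008684, -0.03626431]), 'grip_force': 0.0, 'grip_width': 0.08724986470956159} 0.0187
```

View pics/s0.png

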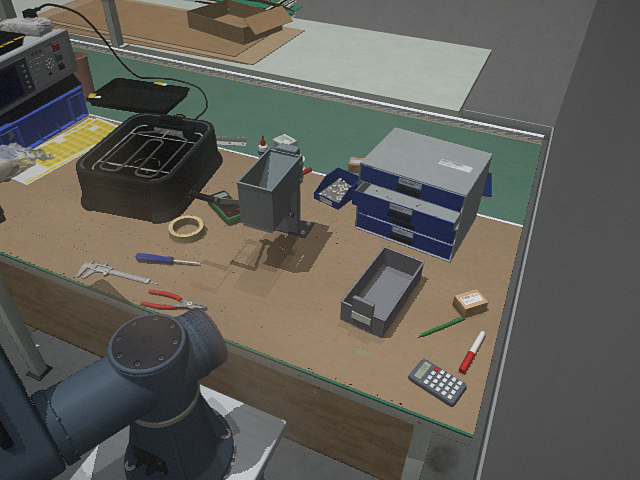

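View pics/d0.png

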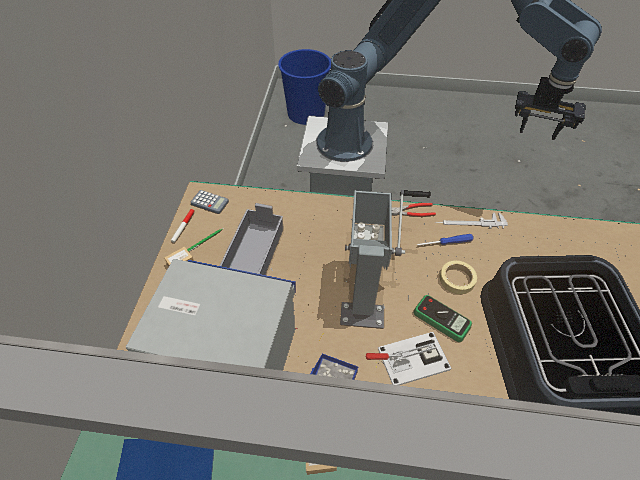

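The scene view shows the hopper at about (270,190) with its lever towards (210,195), and the bin at (382,290) with its tab at the front (362,305). The side view shows the hopper's foot at (362,315), the lever grip at (416,194), and the bin tab at (263,213). I'll enlarge both areas.

```bash
python3 - <<'E'
import cv2, numpy as np
a=cv2.imread('pics/s0.png');b=cv2.imread('pics/d0.png')
def crop(i,x,y,w,h,s):
    c=cv2.resize(i[y:y+h,x:x+w],None,fx=s,fy=s,interpolation=cv2.INTER_CUBIC)
    for k in range(0,w,20): cv2.putText(c,str(x+k),(k*s,8),0,.3,(0,255,255),1); cv2.line(c,(k*s,8),(k*s,14),(0,255,255),1)
    for k in range(0,h,20): cv2.putText(c,str(y+k),(0,k*s+4),0,.3,(0,255,255),1);cv2.line(c,(20,k*s),(26,k*s),(0,255,255),1)
    return c
cv2.imwrite('pics/c1.png',np.hstack([crop(a,180,130,100,150,4)[:600],crop(a,335,240,100,150,4)]))
cv2.imwrite('pics/c2.png',np.hstack([crop(b,335,180,100,150,4),crop(b,210,190,100,150,4)]))
E
```

```text
(no output)
```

View pics/c1.png

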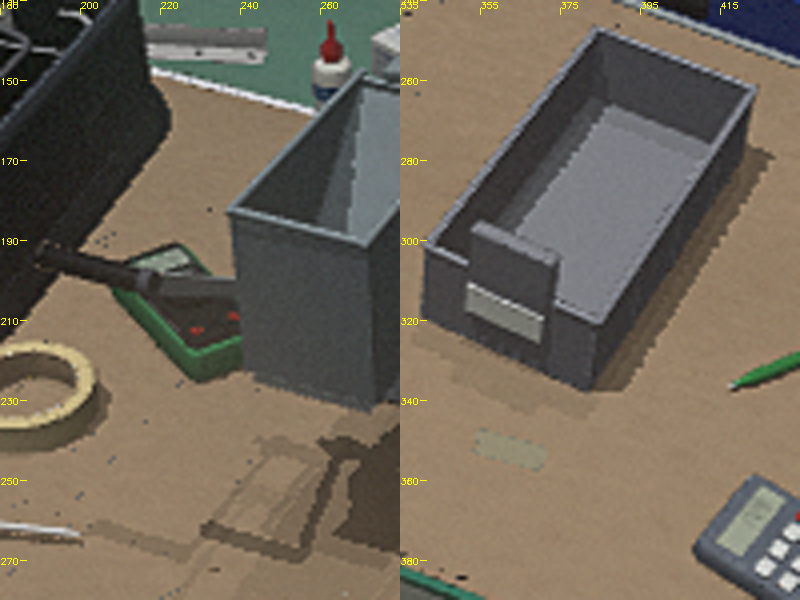

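View pics/c2.png

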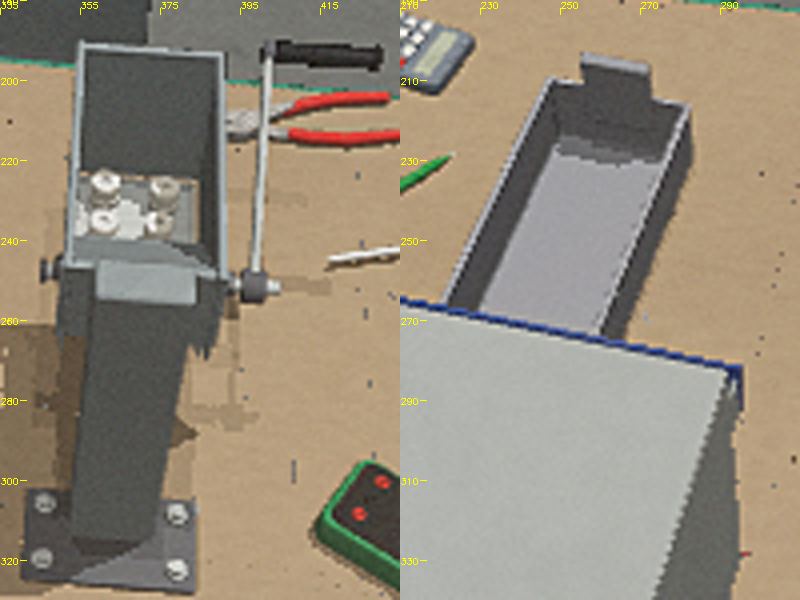

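The crops give bin rim corners at scene (384,247), (424,262), (341,301) and (384,321), with the tab top at (353,296) to (374.5,305.5). The hopper's front top corners are at scene (237.5,183) and (271.5,191), and side (355.5,190.5) and (390,193). The grip runs from (403,192.5) to (430.5,194) in the side view.

```bash
python3 - <<'E'
from h import *
from scipy.optimize import least_squares
def fit(obs,x0):
    def res(p,full=False):
        c,s=np.cos(p[2]),np.sin(p[2]); r=[]
        for f,u,v,(x,y,z) in obs:
            q=proj(f,(p[0]+c*x-s*y,p[1]+s*x+c*y,z)); r+= [q[0]-u,q[1]-v]
        return np.array(r)
    o=least_squares(res,x0,loss='soft_l1'); print(o.x.round(4)); print(o.fun if 0 else res(o.x).reshape(-1,2).round(1).tolist()); return o.x
B=fit([('s0',384.25,247.5,(.12,.058,.065)),('s0',423.75,262,(.12,-.058,.065)),('s0',341,301.2,(-.12,.058,.065)),('s0',384.5,320.75,(-.12,-.058,.065)),
 ('s0',353.2,296.5,(-.124,.028,.1)),('s0',374.5,305.5,(-.124,-.028,.1)),('d0',247.5,210,(-.12,-.058,.065)),('d0',282.5,216.5,(-.12,.058,.065)),('d0',255.7,203.5,(-.118,-.028,.1)),('d0',272.5,206.5,(-.118,.028,.1))],[.55,-.25,0])
H=fit([('s0',237.5,182.75,(-.045,.047,.275)),('s0',271.5,191,(-.045,-.047,.275)),
 ('s0',273,232.5,(-.045,-.047,.15)),('s0',241.2,223,(-.045,.047,.15)),('d0',355.5,190.5,(-.045,-.047,.275)),('d0',390.25,193.25,(-.045,.047,.275)),
 ('d0',417,193.4,(-.087,.122,.239)),('s0',204,197,(-.087,.122,.239))],[.75,.1,0])
for u,v in [(186,216),(190,243),(180,232)]: print(atz('s0',u,v,.0125))
E
```

```text
[ 0.5615 -0.2265 -0.1271]
[[0.0, -1.7], [0.5, -0.7], [-0.3, -0.4], [-0.2, -0.4], [-1.5, 0.0], [-1.3, 0.5], [-0.9, -1.3], [-0.6, -0.8], [-1.4, -0.2], [-0.9, 0.2]]
[0.5649 0.1108 0.0226]
[[-0.9, -0.4], [-0.1, 0.4], [0.4, -0.3], [-0.5, -0.2], [-1.7, 0.1], [-0.4, 0.1], [-0.8, 0.4], [-1.4, -0.6]]
[0.62335925 0.42269379 0.0125    ]
[0.52302363 0.33864956 0.0125    ]
[0.55200917 0.39370562 0.0125    ]
```

nudge_tcp:
  segments:
    - [[0, 0, -0.015], 0.121]
    - [[0, 0, -0.015], 0.121]
    - [[0, 0, -0.015], 0.121]
    - [[0, 0, -0.015], 0.121]
    - [[0, 0, -0.015], 0.121]
    - [[0, 0, -0.015], 0.121]
    - [[0, 0, -0.015], 0.121]
    - [[0, 0, -0.015], 0.121]
    - [[0, 0, -0.015], 0.121]
    - [[0, 0, -0.015], 0.121]
    - [[0, 0, -0.015], 0.121]
    - [[0, 0, -0.015], 0.121]
    - [[-0.0297, 0.023, 0], 0]
    - [[-0.0297, 0.023, 0], 0]
    - [[-0.0297, 0.023, 0], 0]
    - [[-0.0297, 0.023, 0], 0]
    - [[-0.0297, 0.023, 0], 0]
    - [[-0.0297, 0.023, 0], 0]
    - [[-0.0297, 0.023, 0], 0]
    - [[-0.0297, 0.023, 0], 0]
  finger_gap: 0.06
  squeeze: 20

```text
time: 1.77
position: [0.3043, 0.3457, 0.4022]
tool_rot: [0.75, 0.661, -0.0, 0.0]
ft_force: [-0.2, -0.2, -0.5]
grip_width: 0.0601
grip_force: 0.0
```

```bash
cat >> h.py <<'E'
def rel(tx,ty,tz,yaw):
    o=robot.get_obs(); p=o['position']; M=R.from_quat(o['tool_rot']).as_matrix()
    a=np.arctan2(M[1,1],M[0,1]); d=M.T@(np.array([tx,ty,tz])-p)
    t=(a-yaw+np.pi/2)%np.pi-np.pi/2
    print('t',round(o['time'],2),'pos',p.round(4),'tilt',M[:,2].round(3),'move',d.round(4),'turn',round(t,4),'q',o['q'].round(2),'F',o['ft_force'].round(1),'grip',round(o['grip_width'],4),round(o['grip_force'],1))
E
python3 -c "
from h import *; rel(.36,.25,.4,-.127)"
```

```text
t 1.77 pos [0.3043 0.3457 0.4022] tilt [-0.001 -0.    -1.   ] move [-0.088   0.0673  0.0022] turn 0.0014 q [ 0.61  0.12  1.55 -0.    1.48  0.73] F [-0.2 -0.2 -0.5] grip 0.0601 0.0
```

nudge_tcp:
  segments:
    - [[-0.0293, 0.0224, 0], 0]
    - [[-0.0293, 0.0224, 0], 0]
    - [[-0.0293, 0.0224, 0], 0]
    - [[-0.0344, 0.011, 0], 0]
    - [[-0.0344, 0.011, 0], 0]
    - [[-0.0344, 0.011, 0], 0]
    - [[-0.0344, 0.011, 0], 0]
    - [[-0.0344, 0.011, 0], 0]
    - [[-0.0344, 0.011, 0], 0]
    - [[-0.0344, 0.011, 0], 0]
    - [[-0.0344, 0.011, 0], 0]
    - [[-0.0344, 0.011, 0], 0]
    - [[-0.0344, 0.011, 0], 0]
    - [[-0.0344, 0.011, 0], 0]
    - [[-0.0344, 0.011, 0], 0]
    - [[-0.0344, 0.011, 0], 0]
    - [[0, 0, 0.04], 0]
    - [[0, 0, 0.04], 0]
    - [[0, 0, 0.04], 0]
    - [[0, 0, 0], 0]

```text
time: 3.43
position: [0.4403, -0.2064, 0.2752]
tool_rot: [0.751, 0.661, -0.002, -0.009]
ft_force: [-0.1, 0.5, -1.3]
grip_width: 0.0602
grip_force: 0.0
```

```bash
python3 -c "
from h import *; snap('wrist','w0'); rel(.4445,-.2116,.069,-.127)
B=(.5615,-.2265,-.1271);c,s=np.cos(B[2]),np.sin(B[2])
for x,y,z in [(-.124,.028,.1),(-.124,-.028,.1),(-.112,-.028,.1),(-.112,.028,.1),(-.12,.058,.065),(-.12,-.058,.065)]: print(proj('w0',(B[0]+c*x-s*y,B[1]+s*x+c*y,z)))"
```

```text
t 3.48 pos [ 0.4426 -0.2078  0.279 ] tilt [-0.009  0.007 -1.   ] move [-0.0048  0.0044  0.2099] turn 0.0006 q [-0.67  0.28  1.69 -0.    1.19 -0.54] F [0.1 0.4 0.1] grip 0.0599 0.0
(np.float64(317.0950668189978), np.float64(191.95735930507118))
(np.float64(317.02580997640354), np.float64(254.87225692436488))
(np.float64(330.5480461067619), np.float64(254.9372155550118))
(np.float64(331.21230098670696), np.float64(191.99075233466385))
(np.float64(321.9713485878978), np.float64(153.71198243454347))
(np.float64(321.46227482332006), np.float64(273.310022098334))
```

View pics/w0.png

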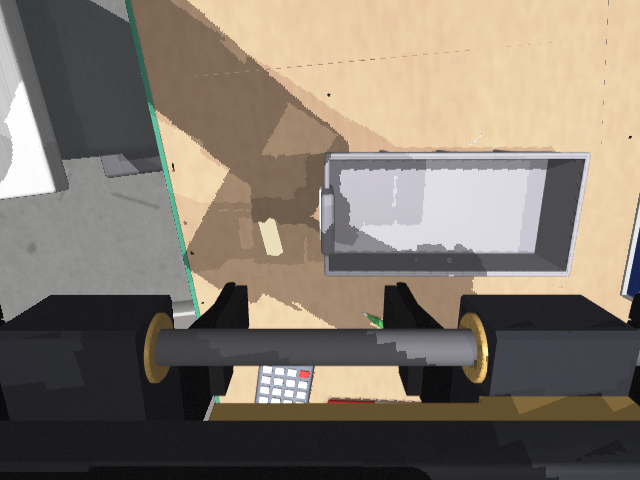

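The tab is at pixels (320–333, 188–254), within about 1 mm of where my fit puts it, so I can descend straight down.

nudge_tcp:
  segments:
    - [[0, 0.001, 0.03], 0]
    - [[0, 0, 0.03], 0]
    - [[0, 0, 0.03], 0]
    - [[0, 0, 0.03], 0]
    - [[0, 0, 0.03], 0]
    - [[0, 0, 0.03], 0]
    - [[0, 0, 0.0326], 0]
    - [[0, 0, 0], 0]
    - [[0, 0, 0], 0]
    - [[0, 0, 0], 0]

```text
time: 4.32
position: [0.4485, -0.2113, 0.0723]
tool_rot: [0.75, 0.661, 0.0, 0.002]
ft_force: [0.2, -0.3, -0.1]
grip_width: 0.06
grip_force: 0.0
```

nudge_tcp:
  segments:
    - [[0, 0, 0], 0]
    - [[0, 0, 0], 0]
    - [[0, 0, 0], 0]
    - [[0, 0, 0], 0]
    - [[0, 0, 0], 0]
    - [[0, 0, 0], 0]
  finger_gap: 0
  squeeze: 40

```text
time: 4.82
position: [0.4465, -0.21, 0.0703]
tool_rot: [0.75, 0.661, 0.0, 0.0]
ft_force: [-0.1, 0.0, -0.3]
grip_width: 0.0278
grip_force: 0.0
```

```bash
python3 -c "
from h import *
H=(.5649,.1108,.0226);c,s=np.cos(H[2]),np.sin(H[2]);x=-.045-.118
rel(H[0]+c*x,H[1]+s*x,.070,.0226)"
```

```text
t 4.82 pos [ 0.4465 -0.21    0.0703] tilt [ 0. -0. -1.] move [ 3.09e-01 -8.41e-02  2.00e-04] turn -0.1486 q [-0.67  0.61  1.89  0.    0.65 -0.54] F [-0.1  0.  -0.3] grip 0.0278 0.0
```

nudge_tcp:
  segments:
    - [[0, 0, 0], 0]
    - [[0, 0, 0], 0]
    - [[0, 0, 0], 0]
    - [[0, 0, 0], 0]
    - [[0, 0, 0], 0]
    - [[0, 0, 0], 0]
  finger_gap: 0
  squeeze: 40

```text
time: 5.32
position: [0.4466, -0.21, 0.0699]
tool_rot: [0.75, 0.661, 0.0, 0.0]
ft_force: [0.4, -0.1, -0.4]
grip_width: 0.0116
grip_force: 40.0
```

nudge_tcp:
  segments:
    - [[0, 0, -0.002], 0]
    - [[0, 0, -0.002], 0]
    - [[0.02, -0.0054, 0], 0]
    - [[0.02, -0.0054, 0], 0]
    - [[0.02, -0.0054, 0], 0]
    - [[0.02, -0.0054, 0], 0]
    - [[0.02, -0.0054, 0], 0]
    - [[0.02, -0.0054, 0], 0]
    - [[0, 0, 0], 0]
    - [[0, 0, 0], 0]

```text
time: 6.15
position: [0.4284, -0.0856, 0.0739]
tool_rot: [0.75, 0.662, -0.0, -0.001]
ft_force: [1.1, -0.4, -2.1]
grip_width: 0.0115
grip_force: 40.0
```

```bash
python3 -c "
from h import *
snap('wrist','w1')
H=(.5649,.1108,.0226);c,s=np.cos(H[2]),np.sin(H[2]);x=-.045-.118
rel(H[0]+c*x,H[1]+s*x,.070,.0226)"
```

```text
t 6.2 pos [ 0.4294 -0.0867  0.074 ] tilt [ 0. -0. -1.] move [ 0.1889 -0.0515  0.0039] turn -0.1476 q [-0.46  0.56  2.02 -0.    0.56 -0.33] F [-0.2 -1.2 -1.8] grip 0.0114 40.0
```

nudge_tcp:
  segments:
    - [[0.021, -0.0057, 0], 0]
    - [[0.021, -0.0057, 0], 0]
    - [[0.021, -0.0057, 0], 0]
    - [[0.021, -0.0057, 0], 0]
    - [[0.021, -0.0057, 0], 0]
    - [[0.021, -0.0057, 0], 0]
    - [[0.021, -0.0057, 0], 0]
    - [[0.021, -0.0057, 0], 0]
    - [[0.021, -0.0057, 0], 0]
    - [[0, 0, 0], -0.05]
    - [[0, 0, 0], -0.05]
    - [[0, 0, 0], -0.047]
    - [[0, 0, 0], 0]
    - [[0, 0, 0], 0]

```text
time: 7.37
position: [0.4031, 0.1066, 0.074]
tool_rot: [0.701, 0.714, 0.0, 0.0]
ft_force: [1.0, 0.5, -1.7]
grip_width: 0.0117
grip_force: 40.0
```

```bash
python3 -c "
from h import *
H=(.5649,.1108,.0226);c,s=np.cos(H[2]),np.sin(H[2]);x=-.045-.118
rel(H[0]+c*x,H[1]+s*x,.070,.0226)"
```

```text
t 7.37 pos [0.4031 0.1066 0.074 ] tilt [ 0.001 -0.    -1.   ] move [ 0.0006 -0.0012  0.004 ] turn -0.0041 q [-0.01  0.55  2.07 -0.    0.52 -0.03] F [ 1.   0.5 -1.7] grip 0.0117 40.0
```

nudge_tcp:
  segments:
    - [[0, 0, 0.002], -0.004]
    - [[0, 0, 0.002], 0]
    - [[0, 0, 0], 0]
    - [[0, 0, 0], 0]
    - [[0, 0, 0], 0]

```text
time: 7.78
position: [0.4027, 0.107, 0.0699]
tool_rot: [0.698, 0.716, 0.0, 0.0]
ft_force: [1.0, -0.3, -2.3]
grip_width: 0.0116
grip_force: 40.0
```

```bash
python3 - <<'E'
from h import *
snap('scene','s1'); snap('side','d1'); rel(.4,.1,.1,.0226)
a=cv2.imread('pics/s1.png')[130:330,170:370];b=cv2.imread('pics/d1.png')[150:350,310:510]
cv2.imwrite('pics/c3.png',np.hstack([cv2.resize(i,(400,400),interpolation=cv2.INTER_CUBIC) for i in(a,b)]))
E
```

```text
t 7.88 pos [0.4025 0.1071 0.0699] tilt [ 0.001  0.    -1.   ] move [-0.0071 -0.0027 -0.0301] turn 0.0019 q [-0.01  0.56  2.08  0.    0.51 -0.03] F [ 1.4  0.1 -0.9] grip 0.0119 40.0
```

View pics/c3.png

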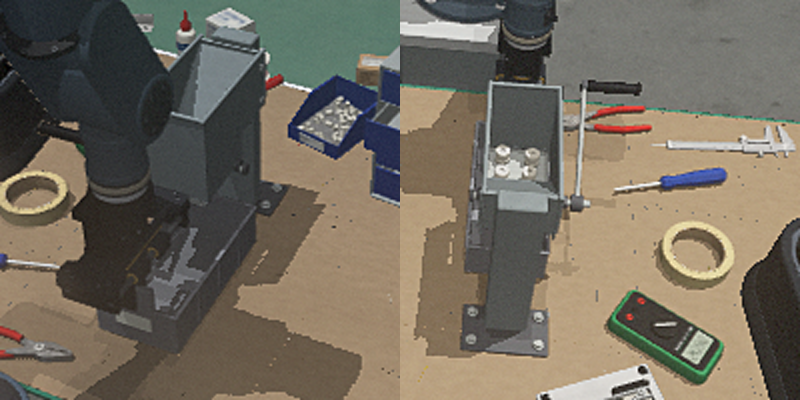

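The bin's level under the chute, and the flap is still shut with four stand-offs on it. Releasing and retreating straight up.

nudge_tcp:
  segments:
    - [[0, 0, 0], 0]
    - [[0, 0, 0], 0]
    - [[0, 0, 0], 0]
    - [[0, 0, 0], 0]
    - [[0, 0, 0], 0]
    - [[0, 0, 0], 0]
    - [[0, 0, -0.03], 0]
    - [[0, 0, -0.03], 0]
    - [[0, 0, -0.03], 0]
    - [[0, 0, -0.03], 0]
    - [[0, 0, -0.03], 0]
    - [[0, 0, -0.03], 0]
    - [[0, 0, -0.03], 0]
    - [[0, 0, -0.03], 0]
    - [[0, 0, 0], 0]
    - [[0, 0, 0], 0]
  finger_gap: 0.06

```text
time: 9.22
position: [0.4029, 0.1072, 0.3114]
tool_rot: [0.698, 0.716, 0.002, 0.002]
ft_force: [0.1, -0.4, -1.6]
grip_width: 0.06
grip_force: 0.0
```

```bash
python3 -c "
from h import *
snap('scene','s2')
H=(.5649,.1108,.0226);c,s=np.cos(H[2]),np.sin(H[2]);x=-.087;y=.132
rel(H[0]+c*x-s*y,H[1]+s*x+c*y,.31,.0226)
a=cv2.imread('pics/s2.png')[160:310,200:350];cv2.imwrite('pics/c4.png',cv2.resize(a,(600,600),interpolation=cv2.INTER_CUBIC))
"
```

```text
t 9.27 pos [0.4017 0.1072 0.3099] tilt [ 0. -0. -1.] move [ 0.1317  0.0765 -0.    ] turn 0.0025 q [-0.01  0.12  1.8  -0.    1.22 -0.03] F [ 0.   0.2 -0.9] grip 0.0602 0.0
```

View pics/c4.png

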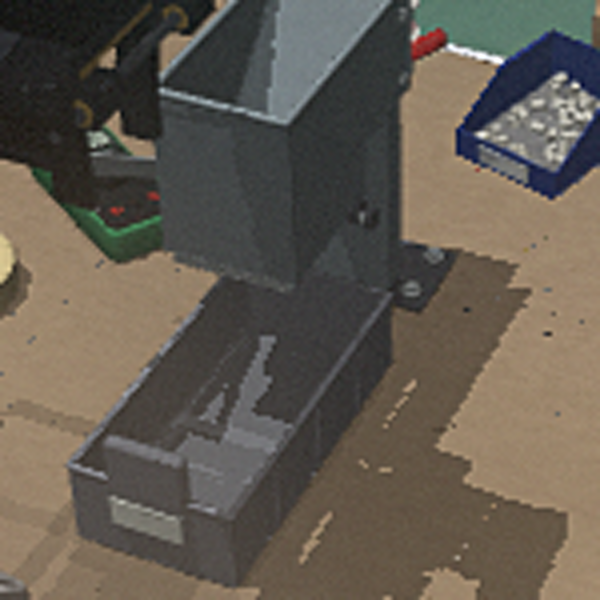

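The empty bin stands square under the outlet, with its front rim corners at (217.5,276.5) and (257.5,289.5). Next, over the lever grip.

nudge_tcp:
  segments:
    - [[0.033, 0.019, 0], 0]
    - [[0.033, 0.019, 0], 0]
    - [[0.033, 0.019, 0], 0]
    - [[0.033, 0.0195, 0], 0]
    - [[0, 0, 0], 0]
    - [[0, 0, 0], 0]
    - [[0, 0, 0], 0]

```text
time: 9.85
position: [0.4738, 0.2405, 0.3077]
tool_rot: [0.698, 0.716, -0.002, -0.001]
ft_force: [0.1, -0.6, -0.8]
grip_width: 0.0599
grip_force: 0.0
```

```bash
python3 -c "
from h import *
a=atz('s2',217.5,276.5,.065);b=atz('s2',257.5,289.5,.065);m=(a+b)/2;print('bin front mid',m,'yaw',np.arctan2(a[1]-b[1],a[0]-b[0])-np.pi/2)
snap('wrist','w2')
H=(.5649,.1108,.0226);c,s=np.cos(H[2]),np.sin(H[2]);x=-.087;y=.132
rel(H[0]+c*x-s*y,H[1]+s*x+c*y,.2203,.0226)
for y in(.09,.122,.1545): print(proj('w2',(H[0]+c*x-s*y,H[1]+s*x+c*y,.247)))
"
```

```text
bin front mid [0.39712098 0.1024379  0.065     ] yaw 0.022398918329982642
t 9.9 pos [0.4738 0.2401 0.3083] tilt [-0.004 -0.002 -1.   ] move [0.0008 0.0015 0.088 ] turn 0.0021 q [ 0.26  0.31  1.55 -0.    1.29  0.23] F [-0.2 -0.  -0.2] grip 0.06 0.0
(np.float64(317.7011247322461), np.float64(322.6643713352151))
(np.float64(317.9361283467553), np.float64(274.06384648424256))
(np.float64(318.1934463268393), np.float64(220.84854206525674))
```

View pics/w2.png

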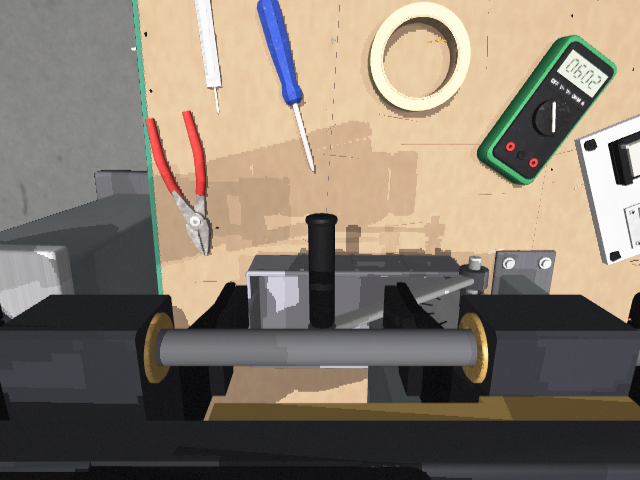

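The grip bar is at u≈321 with its far end at v≈214, within 1–3 mm of prediction and centred between the fingers. Descending and closing on it.

nudge_tcp:
  segments:
    - [[0, 0.0025, 0.022], 0]
    - [[0, 0, 0.022], 0]
    - [[0, 0, 0.022], 0]
    - [[0, 0, 0.023], 0]
    - [[0, 0, 0], 0]
    - [[0, 0, 0], 0]
    - [[0, 0, 0], 0]

```text
time: 10.48
position: [0.4783, 0.2406, 0.222]
tool_rot: [0.699, 0.716, 0.001, 0.0]
ft_force: [-0.1, -0.3, -0.8]
grip_width: 0.0602
grip_force: 0.0
```

nudge_tcp:
  segments:
    - [[0, 0, 0], 0]
    - [[0, 0, 0], 0]
    - [[0, 0, 0], 0]
    - [[0, 0, 0], 0]
    - [[0, 0, 0], 0]
    - [[0, 0, 0], 0]
    - [[0, 0, 0], 0]
    - [[0, 0, 0], 0]
    - [[0, 0, 0], 0]
    - [[0, 0, 0], 0]
    - [[0, 0, 0], 0]
    - [[0, 0, 0], 0]
  finger_gap: 0
  squeeze: 25

```text
time: 11.48
position: [0.4769, 0.2412, 0.2209]
tool_rot: [0.698, 0.716, -0.001, -0.001]
ft_force: [-3.3, -0.0, 2.6]
grip_width: 0.0153
grip_force: 25.0
```

```bash
python3 - <<'E'
from h import *
o=robot.get_obs();p=o['position']
H=(.5649,.1108,.0226);c,s=np.cos(H[2]),np.sin(H[2])
rel(.4764,.2408,.22,.0226)
r=.16;e0=np.radians(35);pr=None
for k in range(0,65,5):
    e=e0-np.radians(k); q=np.array([-r*(np.cos(e)-np.cos(e0)),r*(np.sin(e)-np.sin(e0))])
    if pr is not None: print(k,'fwd step',(q-pr).round(4),'cum',q.round(4))
    pr=q
E
```

```text
t 11.48 pos [0.4769 0.2412 0.2209] tilt [-0.002 -0.    -1.   ] move [-0.0003 -0.0005  0.0009] turn 0.0026 q [0.26 0.41 1.66 0.   1.07 0.23] F [-3.3 -0.   2.6] grip 0.0153 25.0
5 fwd step [-0.0075 -0.0118] cum [-0.0075 -0.0118]
10 fwd step [-0.0064 -0.0124] cum [-0.0139 -0.0242]
15 fwd step [-0.0053 -0.0129] cum [-0.0193 -0.037 ]
20 fwd step [-0.0042 -0.0133] cum [-0.0235 -0.0504]
25 fwd step [-0.003  -0.0136] cum [-0.0265 -0.064 ]
30 fwd step [-0.0018 -0.0138] cum [-0.0283 -0.0778]
35 fwd step [-0.0006 -0.0139] cum [-0.0289 -0.0918]
40 fwd step [ 0.0006 -0.0139] cum [-0.0283 -0.1057]
45 fwd step [ 0.0018 -0.0138] cum [-0.0265 -0.1196]
50 fwd step [ 0.003  -0.0136] cum [-0.0235 -0.1332]
55 fwd step [ 0.0042 -0.0133] cum [-0.0193 -0.1465]
60 fwd step [ 0.0053 -0.0129] cum [-0.0139 -0.1594]
```

nudge_tcp:
  segments:
    - [[0, -0.0038, 0.0059], 0]
    - [[0, -0.0037, 0.0059], 0]
    - [[0, -0.0032, 0.0062], 0]
    - [[0, -0.0032, 0.0062], 0]
    - [[0, -0.0027, 0.0064], 0]
    - [[0, -0.0026, 0.0064], 0]
    - [[0, -0.0021, 0.0067], 0]
    - [[0, -0.0021, 0.0067], 0]
    - [[0, -0.0015, 0.0068], 0]
    - [[0, -0.0015, 0.0068], 0]
    - [[0, -0.0009, 0.0069], 0]
    - [[0, -0.0009, 0.0069], 0]
    - [[0, 0, 0], 0]
    - [[0, 0, 0], 0]

```text
time: 12.65
position: [0.449, 0.2402, 0.1424]
tool_rot: [0.698, 0.716, -0.001, -0.001]
ft_force: [-5.4, -0.0, 3.6]
grip_width: 0.0148
grip_force: 25.0
```

nudge_tcp:
  segments:
    - [[0, -0.0003, 0.007], 0]
    - [[0, -0.0003, 0.0069], 0]
    - [[0, 0.0003, 0.007], 0]
    - [[0, 0.0003, 0.0069], 0]
    - [[0, 0.0009, 0.0069], 0]
    - [[0, 0.0009, 0.0069], 0]
    - [[0, 0.0015, 0.0068], 0]
    - [[0, 0.0015, 0.0068], 0]
    - [[0, 0.0021, 0.0067], 0]
    - [[0, 0.0021, 0.0067], 0]
    - [[0, 0.0026, 0.0064], 0]
    - [[0, 0.0027, 0.0064], 0]
    - [[0, 0, 0], 0]
    - [[0, 0, 0], 0]
    - [[0, 0, 0], 0]
    - [[0, 0, 0], 0]
    - [[0, 0, 0], 0]
    - [[0, 0, 0], 0]

```text
time: 14.15
position: [0.4599, 0.2406, 0.0608]
tool_rot: [0.698, 0.716, -0.003, -0.003]
ft_force: [-9.4, 1.9, 1.7]
grip_width: 0.0141
grip_force: 24.7
```

```bash
python3 - <<'E'
from h import *
rel(.4769-.0139,.2412-.0003,.2209-.1594,.0226)
snap('scene','s3'); snap('side','d3')
a=cv2.imread('pics/s3.png')[180:330,180:330];b=cv2.imread('pics/d3.png')[170:290,320:440]
cv2.imwrite('pics/c5.png',np.hstack([cv2.resize(i,(400,400),interpolation=cv2.INTER_CUBIC) for i in(a,b)]))
E
```

```text
t 14.15 pos [0.4599 0.2406 0.0608] tilt [-0.009 -0.001 -1.   ] move [ 0.0003  0.0031 -0.0008] turn 0.0019 q [0.27 0.65 1.82 0.   0.68 0.24] F [-9.4  1.9  1.7] grip 0.0141 24.7
```

View pics/c5.png

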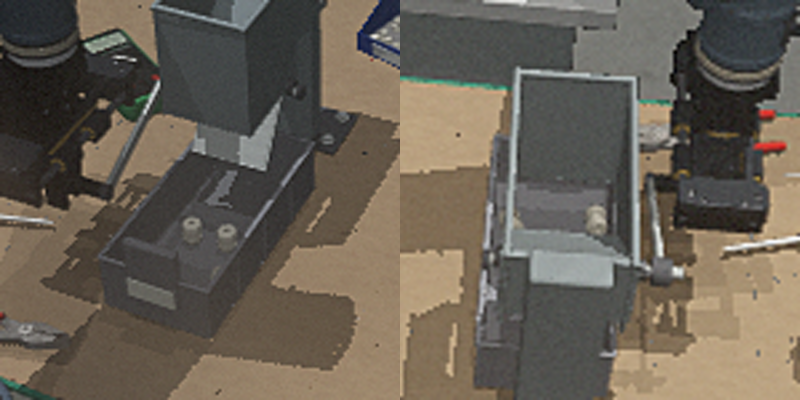

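Two stand-offs show on the bin floor, at about (252,266) and (265,269) in the scene view, and another at (379,236) in the side view. I'll ease the sideways pull, let things settle, and check the flap angle and the other pieces.

nudge_tcp:
  segments:
    - [[0, 0.001, 0], 0]
    - [[0, 0.001, 0], 0]
    - [[0, 0, 0], 0]
    - [[0, 0, 0], 0]
    - [[0, 0, 0], 0]
    - [[0, 0, 0], 0]
    - [[0, 0, 0], 0]
    - [[0, 0, 0], 0]
    - [[0, 0, 0], 0]
    - [[0, 0, 0], 0]

```text
time: 15.08
position: [0.46, 0.2405, 0.0603]
tool_rot: [0.698, 0.716, -0.005, -0.004]
ft_force: [-10.9, 3.4, 0.8]
grip_width: 0.0139
grip_force: 24.7
```

```bash
python3 - <<'E'
from h import *
rel(.463,.2409,.0615,.0226)
H=(.5649,.1108,.0226);c,s=np.cos(H[2]),np.sin(H[2])
w=lambda x,y,z:(H[0]+c*x-s*y,H[1]+s*x+c*y,z)
snap('scene','s4'); snap('side','d4')
for f,u,v in [('d4',379,236),('d4',355,235.4),('s4',252,266),('s4',264.7,268.5)]:
    p=atz(f,u,v,.015); d=p[:2]-[.517,.105]; print(f,'in bin',c*d[0]+s*d[1],-s*d[0]+c*d[1])
out=[]
for f,x,y,n,k in [('s4',195,195,80,7.5),('s4',215,225,80,5),('d4',335,190,80,5)]:
    i=cv2.imread(f'pics/{f}.png')[y:y+n,x:x+n]; S=400/n
    i=cv2.resize(i,(400,400),interpolation=cv2.INTER_CUBIC)
    if k==7.5 or f=='d4':
        for a,col in [(54,(0,0,255)),(60,(0,255,0)),(66,(255,0,0))]:
            e=np.radians(35-a)
            for r in (.04,.06,.08,.10,.12,.14):
                u,v=proj(f,w(.044-r*np.cos(e),.086,.147+r*np.sin(e))); cv2.circle(i,(int((u-x+.5)*S),int((v-y+.5)*S)),2,col,-1)
    out.append(i[:, :266] if 0 else cv2.resize(i,(400,400)))
z=np.full((200,400,3),0,np.uint8)
top=np.hstack(out[:2]); 
cv2.imwrite('pics/c6.png',cv2.resize(np.hstack([out[0],out[1],out[2]]),(800,267)) if 0 else np.vstack([cv2.resize(np.hstack([out[0],out[2]]),(600,300)),cv2.resize(np.hstack([out[1],np.zeros_like(out[1])]),(600,300))]))
E
```

```text
t 15.08 pos [0.46   0.2405 0.0603] tilt [-0.012 -0.002 -1.   ] move [ 0.0003  0.003  -0.0012] turn 0.0018 q [0.27 0.65 1.82 0.   0.69 0.24] F [-10.9   3.4   0.8] grip 0.0139 24.7
d4 in bin -0.06542406153553224 0.04845493406304839
d4 in bin -0.059777631621754125 -0.026364241333790284
s4 in bin -0.004705594299245665 0.024424126602415188
s4 in bin 0.00036934402795329915 -0.011638934238137543
```

View pics/c6.png

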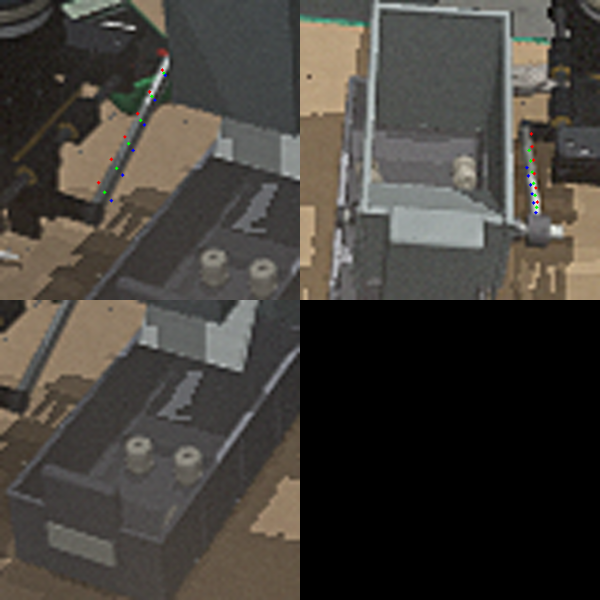

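The lever lies on or just past the 60° line. Two stand-offs are clear and a third is partly hidden at the front right corner, about (260,282). I'll relax the +x pull, then match the blobs across cameras numerically.

nudge_tcp:
  segments:
    - [[0, -0.001, 0], 0]
    - [[0, -0.001, 0], 0]
    - [[0, -0.001, 0], 0]
    - [[0, -0.001, 0], 0]
    - [[0, -0.001, 0], 0]
    - [[0, 0, 0], 0]
    - [[0, 0, 0], 0]
    - [[0, 0, 0], 0]
    - [[0, 0, 0], 0]

```text
time: 15.93
position: [0.4597, 0.2406, 0.0615]
tool_rot: [0.698, 0.716, -0.001, -0.001]
ft_force: [-5.2, 0.7, 2.2]
grip_width: 0.0145
grip_force: 24.6
```

```bash
python3 - <<'E'
from h import *
rel(.463,.2409,.0615,.0226)
snap('scene','s5'); snap('side','d5'); snap('wrist','w5')
c,s=np.cos(.0226),np.sin(.0226)
B=lambda x,y,z:(.517+c*x-s*y,.105+s*x+c*y,z)
for p in [(-.005,.024,.015),(0,-.012,.015)]: print('scene piece -> side px',proj('d5',B(*p)))
for p in [(-.065,.044,.015),(-.06,-.026,.015)]: print('side piece -> scene px',proj('s5',B(*p)))
print('px260,282 in bin', [ (lambda d:(c*d[0]+s*d[1],-s*d[0]+c*d[1]))(atz('s5',260,282,z)[:2]-[.517,.105]) for z in(.012,.02)])
for f,(x0,y0,x1,y1) in {'s5':(205,215,300,300),'d5':(345,215,392,246),'w5':(100,100,640,480)}.items():
    i=cv2.imread(f'pics/{f}.png').astype(int); 
    b,g,r=i[...,0],i[...,1],i[...,2]
    m=((r-b>8)&(r-b<60)&(r>125)&(r-g<14)).astype(np.uint8); k=np.zeros_like(m);k[y0:y1,x0:x1]=m[y0:y1,x0:x1]
    n,_,st,ce=cv2.connectedComponentsWithStats(k)
    print(f,[(ce[j].round(0).tolist(),int(st[j,4])) for j in range(1,n) if st[j,4]>=(4 if f!='w5' else 60)][:25])
E
```

```text
t 15.93 pos [0.4597 0.2406 0.0615] tilt [-0.003 -0.    -1.   ] move [ 0.0003  0.0033 -0.0001] turn 0.0022 q [0.27 0.64 1.83 0.   0.68 0.24] F [-5.2  0.7  2.2] grip 0.0145 24.6
scene piece -> side px (np.float64(370.4933029704018), np.float64(250.58932636692614))
scene piece -> side px (np.float64(358.61053882168244), np.float64(250.87630464091762))
side piece -> scene px (np.float64(234.5834873044338), np.float64(278.20543151521525))
side piece -> scene px (np.float64(258.98497417968184), np.float64(284.5355328785786))
px260,282 in bin [(np.float64(-0.047983224306003526), np.float64(-0.022502034698461428)), (np.float64(-0.0549775391400344), np.float64(-0.026658381495150693))]
s5 [([252.0, 263.0], 19), ([265.0, 266.0], 18)]
d5 [([379.0, 235.0], 40), ([355.0, 236.0], 11)]
w5 [([320.0, 167.0], 399), ([106.0, 285.0], 404), ([108.0, 317.0], 262)]
```

```bash
python3 - <<'E'
from h import *
H=np.array([.5649,.1108]);c,s=np.cos(.0226),np.sin(.0226)
o,d=ray('d5',379,235.5)
for z in (.015,.03,.05,.08,.09,.1,.11,.12,.13,.14):
    p=o+d*(z-o[2])/d[2]; e=p[:2]-H; hx,hy=c*e[0]+s*e[1],-s*e[0]+c*e[1]
    # perpendicular distance above flap plane at 60deg (hinge .044,.147)
    t=np.radians(60); dist=(hx-.044)*(-np.sin(t))+(z-.147)*np.cos(t); al=-(hx-.044)*np.cos(t)-(z-.147)*np.sin(t)
    print(z,'hop x,y',round(hx,3),round(hy,3),'above flap',round(dist,3),'along',round(al,3),'scene px',np.round(proj('s5',p)))
import itertools
for f in('d0','d3','d5'):
    i=cv2.imread(f'pics/{f}.png').astype(int);b,g,r=i[...,0],i[...,1],i[...,2]
    m=((r-b>8)&(r-b<60)&(r>125)&(r-g<14)).astype(np.uint8); k=np.zeros_like(m);k[215:246,345:392]=m[215:246,345:392]
    n,_,st,ce=cv2.connectedComponentsWithStats(k); print(f,[(ce[j].round(1).tolist(),st[j].tolist()) for j in range(1,n) if st[j,4]>3])
E
```

```text
0.015 hop x,y -0.115 0.044 above flap 0.072 along 0.194 scene px [233. 278.]
0.03 hop x,y -0.103 0.042 above flap 0.069 along 0.175 scene px [235. 271.]
0.05 hop x,y -0.086 0.041 above flap 0.064 along 0.149 scene px [238. 262.]
0.08 hop x,y -0.061 0.038 above flap 0.058 along 0.111 scene px [243. 248.]
0.09 hop x,y -0.053 0.038 above flap 0.056 along 0.098 scene px [244. 243.]
0.1 hop x,y -0.045 0.037 above flap 0.053 along 0.085 scene px [246. 239.]
0.11 hop x,y -0.037 0.036 above flap 0.051 along 0.072 scene px [247. 234.]
0.12 hop x,y -0.028 0.035 above flap 0.049 along 0.06 scene px [249. 229.]
0.13 hop x,y -0.02 0.034 above flap 0.047 along 0.047 scene px [250. 225.]
0.14 hop x,y -0.012 0.033 above flap 0.045 along 0.034 scene px [252. 220.]
d0 [([391.0, 223.0], [391, 216, 1, 15, 15]), ([360.8, 227.2], [357, 222, 8, 11, 39]), ([375.5, 231.0], [371, 224, 9, 16, 77]), ([383.0, 232.3], [382, 225, 3, 16, 17]), ([360.9, 237.1], [357, 235, 8, 4, 18])]
d3 [([378.4, 235.0], [376, 231, 6, 9, 40]), ([354.9, 236.4], [354, 234, 3, 5, 9])]
d5 [([378.6, 235.1], [376, 231, 6, 9, 40]), ([354.8, 236.3], [354, 233, 3, 6, 11])]
```

All four stand-offs are accounted for in the bin and not moving: the line of sight to the last one passes 45 mm or more clear of the flap. The lever has moved by the 60° distance, so I'm handing in.

```bash
python3 -c "
from rig import robot
print(robot.hand_in())"
```

```text
the job is handed in; nothing more can be done
None
```

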